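Rehang the keyhole bracket on its headed stud

ROBOT

A 6-joint arm with a two-finger parallel gripper is mounted at the origin on the work surface. World frame = base frame: x ahead of the robot, y to its left, z up, the work surface at z = 0. Lengths are in m, angles in rad, forces in N, time in s.
With the tool pointing down it reaches from about 0.15 to 0.775 m from the base axis. Payload 6.1 kg.
Tool frame: the origin (TCP) lies midway between the tips of the shut fingers; the grasp point (between the pads) lies 19 mm behind it; z points along the fingers, y is the direction in which the jaws open and shut (so a half turn about z gives the same grasp; the last joint's range is limited). The gripper opens to 85 mm and grips with 20 to 120 N. Pads are 22 mm wide; open, the fingers measure 114 mm over their backs; the gripper's body (76 mm by 85 mm) begins 54 mm behind the grasp point. The pads swing forward as they close: fully open they stand 13 mm farther back than shut.
Start: joints at [0, 0.126, -0.04, 1.405, 0, 1.571], TCP at [0.525, -0, 0.231] pointing down, gripper open.
Joint ranges: [-2.72, 2.72], [-0.95, 1.95], [-1.27, 1.35], [-1.78, 2.02], [-1.46, 1.47], [-3.14, 3.14]. Speed limits (rad/s): [2.39, 2.39, 3.01, 3.14, 3.14, 3.14].

INTERFACE

Orientations are given as a rotation vector (axis times angle).
In Python, from workcell import manip gives the robot as it stands.
- The arm moves only by the tool play_rows, never from a script. Its argument "series" is a list that holds one entry, the list of rows, each a list of 7 numbers: the shift along the tool's x, y, z as a fraction of full scale, then the turn, a rotation vector about the tool's x, y, z as a fraction of full scale, then the closure, from 0 (fully open) to 1 (shut). A call has 1 to 5 rows; each row shifts and turns the pose as measured when the row begins, along the tool's axes as they then stand; what a row does not reach is not made up. Full scale, the value 1, is 0.02 m for a shift and 8 degrees for a turn. A row lasts 1/10 s, in which the tool goes at most 50 mm and 8.59 degrees, less where a joint would pass 70% of its speed; a pose out of reach is approached as far as the arm can. A call with a number of a shift or a turn outside -1 to 1 is refused whole. A call with a gripper value outside its range is refused whole. The fingers move at their own pace and stop on an object; "force" is the grip in N (left out, the last holds). Time passes only in rows, so rows that do not move let the fingers close. It gives the time, the measured TCP pose, the force and the opening at its end, in the units of the state.
- manip.state(): the state, without advancing time (a new reading comes with each control period).
- manip.grab_frame(name): name is "scene" or "side" or "wrist"; returns a dict with "image" (400x640x3 uint8, red, green, blue), "fov_y" (degrees; the focal length in pixels is half the picture's height over the tangent of half this angle, whatever the lens; pixels are square), "cx", "cy" (the principal point, pixels), "distortion" ([k1, k2, p1, p2, k3] as OpenCV has them; the pictures are not rectified), "cam_to_world" (4x4, takes a point from camera to world coordinates). Camera axes: x right, y up, looking along -z (the intrinsics and any distortion apply to the point x, -y, -z); pixel columns grow to the right and rows downward; lengths in m; the calibration is good to about 2 mm. A picture is of the moment at which its call begins. There is no depth.
- manip.sign_off(): hands the job in, once; it reports no verdict.
The state is a dict: "t": time; "qpos": joint angles; "qd": joint speeds; "tau": joint torques, N m; "position": TCP position; "tcp_rot": TCP orientation; "contact_force": force on the tool from outside, world axes, zero at the start; "wrist_torque": the same for the moment, N m; "opening": opening from 0.0 (shut) to 1.0 (fully open).
Only numpy, scipy, OpenCV 4.12 (cv2) and the standard library are available. Lean on these libraries where they do the work, as an engineer would, in place of code of your own. Each camera call takes 0.05 s, during which the arm holds its last target.

TASK

Lift the steel bracket with the keyhole off the plain peg of its sloping stand, and hang it on the sloping stand that has the headed stud: press the large end of the keyhole over the stud's head until the plate lies flat, then slide the bracket down the slope until the stud is at the top end of the slot, leave it hanging straight, and let go. Leave the round gauge, the tumbler and the stud block where they are.

Things in the scene. Friction and masses are not known exactly. Their poses are not given: they have to be found in the camera images.
- bracket_grip (a point): Loose steel bracket: plate 150 x 70 x 5 mm, 0.3 to 0.55 kg, with an aluminium block on it, 30 (x) x 24 (y) mm, from 5 to 50 mm above the plate's underside. Point on the block's axis, 30 mm above that underside: grasp here, fingers on the y faces. Axes: x in the plate to its upper (keyhole) edge, 89 mm away (lower edge 61 mm); z out of the plate on the block's side. Starts hung on the plain peg.
- bracket_hole (a point): Centre of the keyhole's large end, in the plane of the plate's underside; axes as bracket_grip. The opening is an octagon 30 mm across flats. It lies 40 mm along +x and 30 mm along -z from bracket_grip. From its upper flat a slot 12 mm wide runs along +x.
- bracket_seat (a point): Where the axis of a stud or peg lies when it touches the top end of the keyhole's slot, in the plane of the plate's underside; axes as the bracket. It is 34 mm along +x from bracket_hole; the slot ends 4 mm beyond it.
- park_face: Sloping red sheet face, 110 mm wide, 170 mm along the slope, with a PLAIN peg 8 mm thick, no head, standing 22 mm square out of it; the bracket starts hung flat on it. Fixed. Origin at the peg's root, 25 mm below the upper edge; x up the slope, z out of the face along the peg (30 degrees from vertical, leaning away from the robot), y across.
- stud_face: A like sloping red face with the HEADED stud: neck 8 mm thick and 8 mm long, then a round head 20 mm across, 5 mm thick (13 mm in all). Starts empty. Fixed. Origin at the stud's root, 25 mm below the upper edge; x up the slope, z out of the face along the stud (30 degrees from vertical, leaning away from the robot), y across.
- gauge: Bystander: a small round steel gauge, 64 mm disc with a lug and a plain round hole, hanging on the plain peg of the third like stand, which stands beside the other two (the three stands are in any order). Origin on its underside between disc and lug.
- tumbler: Bystander: red steel drinking tumbler with a handle, 170 mm tall, 77 mm wide, at the left of the work. Origin at the centre of its underside.
- stud_block: Bystander: dark steel block 70 x 120 x 40 mm with threaded studs standing in it up to 94 mm high, beyond the stands. Origin at the centre of its underside.
Mind the look-alikes: they are no part of the job. Leave any blue look-alike of the part that bears park_face alone. Of the things shaped like the part that bears bracket_grip, the bare steel one is meant.

How it is judged:
On the way:
1. the bracket is lifted clear of the plain peg (z of bracket_seat in the frame of park_face above 0.025 m), for 0.2 s.
At the end, for the whole second after the job is handed in: The bracket hangs on the headed stud, locked: the stud is within 8 mm of the top end of the keyhole's slot, the large end lies at least 20 mm down the slope from the stud, the plate lies flat on the face (within 5 degrees) and straight (within 11 degrees), at rest and released (distance between bracket_seat and stud_face below 0.008 m and x of bracket_hole in the frame of stud_face below -0.02 m and angle between the z axis of bracket_seat and the z axis of stud_face, either way round below 0.09 rad and angle between the x axis of bracket_seat and the x axis of stud_face, either way round below 0.2 rad and linear speed of bracket below 0.02 m/s); the robot touches nothing.
It fails at once if the gauge is shifted by more than 20 mm (distance of gauge from where it was at the start of the episode above 0.02 m).
It fails at once if the tumbler is shifted by more than 30 mm (distance of tumbler from where it was at the start of the episode above 0.03 m).
It fails at once if the stud block is shifted by more than 30 mm (distance of stud_block from where it was at the start of the episode above 0.03 m).
It also fails if it takes over 45 s, if anything falls off the work surface, if the arm or the gripper's body presses on something with over 40 N, if the wrist force passes 120 N, or if a joint passes its speed limit or range.

## Working session

There is one attempt and no reset: what is moved stays moved. The work goes in short steps, Python scripts to look and compute and a tool call to move; the robot and the scene stay as the last step left them, time stands still between calls to the robot, and variables do not carry over. Pictures are saved under pics/ and viewed, and the job is handed in when it is done.

Besides the shell and the picture viewer there is one more tool, called after "Request:" by a JSON object that holds its "api" and its "payload", one argument or row to a line. play_rows: Moves the arm, as the interface text tells. Its arguments: {"type":"object","properties":{"series":{"type":"array"},"force":{"type":"number"}},"required":["series"]}

```bash
mkdir -p pics; ls; cat > h.py <<'E'
import numpy as np, cv2
from scipy.spatial.transform import Rotation as R
from workcell import manip
def grab(n,fn):
    f=manip.grab_frame(n); cv2.imwrite('pics/'+fn,f['image'][:,:,::-1]); np.save('pics/'+fn[:-4]+'.npy',f,allow_pickle=True); return f
def load(fn): return np.load('pics/'+fn+'.npy',allow_pickle=True).item()
def K(f):
    F=200/np.tan(np.radians(f['fov_y'])/2); return np.array([[F,0,f['cx']],[0,F,f['cy']],[0,0,1]])
def ray(f,u,v):
    p=cv2.undistortPoints(np.array([[[u,v]]],float),K(f),np.array(f['distortion'],float))[0,0]
    T=np.array(f['cam_to_world']); d=T[:3,:3]@np.array([p[0],-p[1],-1]); return T[:3,3],d/np.linalg.norm(d)
def tri(*rs):
    A=0;b=0
    for o,d in rs:
        P=np.eye(3)-np.outer(d,d); A=A+P; b=b+P@o
    x=np.linalg.solve(A,b); return x,[np.linalg.norm((np.eye(3)-np.outer(d,d))@(x-o)) for o,d in rs]
def plane(r,p0,n):
    o,d=r; return o+d*(np.dot(np.array(p0)-o,n)/np.dot(d,n))
def proj(f,p):
    T=np.linalg.inv(np.array(f['cam_to_world'])); q=T[:3,:3]@np.array(p)+T[:3,3]; q=np.array([[q[0],-q[1],-q[2]]])
    return cv2.projectPoints(q,np.zeros(3),np.zeros(3),K(f),np.array(f['distortion'],float))[0][0,0]
E
python3 - <<'E'
from h import *
for n in ['scene','side','wrist']:
    f=grab(n,n+'0.png'); print(n,f['fov_y'],f['cx'],f['cy'],f['distortion'],np.round(f['cam_to_world'],3).tolist())
print(manip.state())
E
```

```text
pics
scene 45.57398391112193 319.6291985153204 203.77372661322627 [0.02947638 0.         0.         0.         0.        ] [[0.759, -0.505, 0.411, 1.106], [0.651, 0.599, -0.466, -0.468], [-0.011, 0.622, 0.783, 1.114], [0.0, 0.0, 0.0, 1.0]]
side 52.53790638727075 314.1013573066546 195.5669059469865 [0.01210029 0.         0.         0.         0.        ] [[-0.987, 0.116, -0.111, 0.456], [-0.16, -0.633, 0.757, 0.94], [0.017, 0.765, 0.644, 0.763], [0.0, 0.0, 0.0, 1.0]]
wrist 61.94425944924855 317.1228901031982 200.1974309869754 [-0.06717028  0.          0.          0.          0.        ] [[1.0, 0.0, 0.001, 0.526], [-0.001, 0.944, 0.33, 0.084], [-0.001, -0.33, 0.944, 0.373], [0.0, 0.0, 0.0, 1.0]]
{'t': 0.15, 'qpos': array([-7.82387998e-06,  1.26243133e-01, -4.03565345e-02,  1.40542947e+00,
       -4.92098299e-05,  1.57080916e+00]), 'qd': array([-0.00217217, -0.0007118 ,  0.00211906,  0.00043745,  0.00010791,
        0.00133097]), 'tau': array([-6.60388159e-04, -4.36274636e+01,  3.53150582e+01,  1.35390865e-02,
        2.80258462e-06, -9.74541621e-07]), 'position': array([ 5.24677406e-01, -1.86465178e-05,  2.30715405e-01]), 'tcp_rot': array([-2.22087234e+00, -2.22082654e+00,  1.42359338e-03]), 'contact_force': array([-1.26580042,  0.60748639, -0.37257616]), 'wrist_torque': array([-0.01179718, -0.02322459, -0.02122619]), 'opening': 0.9998837102989112}
```

View pics/scene0.png

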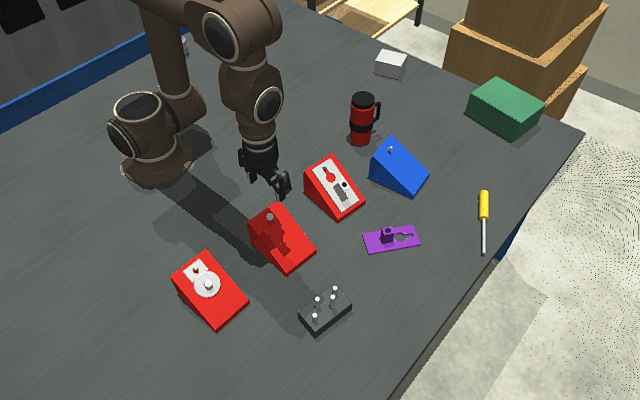

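View pics/side0.png

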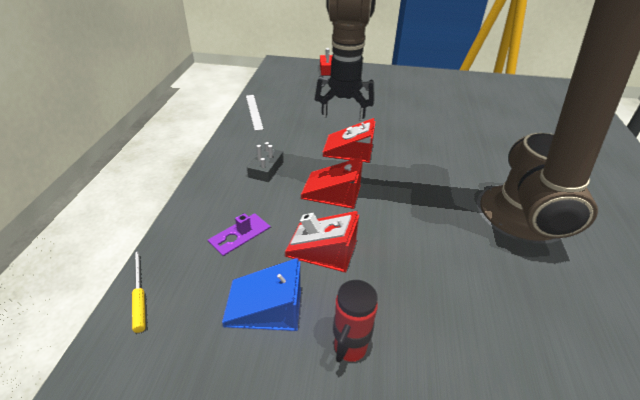

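View pics/wrist0.png

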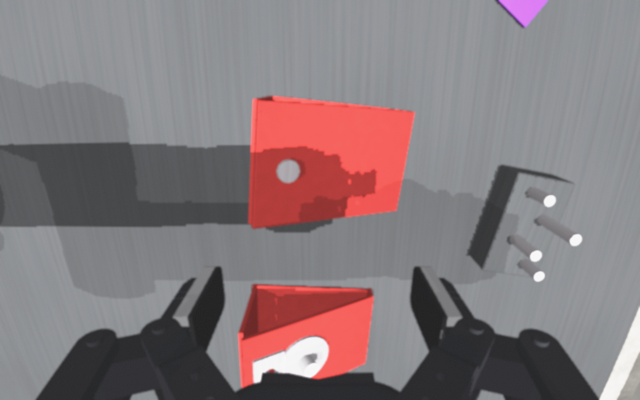

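The scene shows the red stands: the gauge stand at (208,280), the empty headed-stud stand at (270,215)/(283,240), and the bracket on its stand at (333,185). The blue decoy stand is at (398,165), the purple decoy bracket at (392,238), the tumbler at (362,118) and the stud block at (325,310).

```bash
python3 - <<'E'
from h import *
a=cv2.imread('pics/scene0.png')[130:290,235:375]; b=cv2.imread('pics/side0.png')[140:280,270:380]
cv2.imwrite('pics/c1.png',cv2.resize(a,None,fx=5,fy=3.75*4/3,interpolation=cv2.INTER_CUBIC)[:, :])
a=cv2.imread('pics/scene0.png')
cv2.imwrite('pics/c1.png',cv2.resize(a[145:275,240:370],None,fx=4.6,fy=4.6,interpolation=cv2.INTER_CUBIC))
a=cv2.imread('pics/side0.png')
cv2.imwrite('pics/c2.png',cv2.resize(a[150:275,280:370],None,fx=4.8,fy=4.8,interpolation=cv2.INTER_CUBIC))
E
```

```text
(no output)
```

View pics/c1.png

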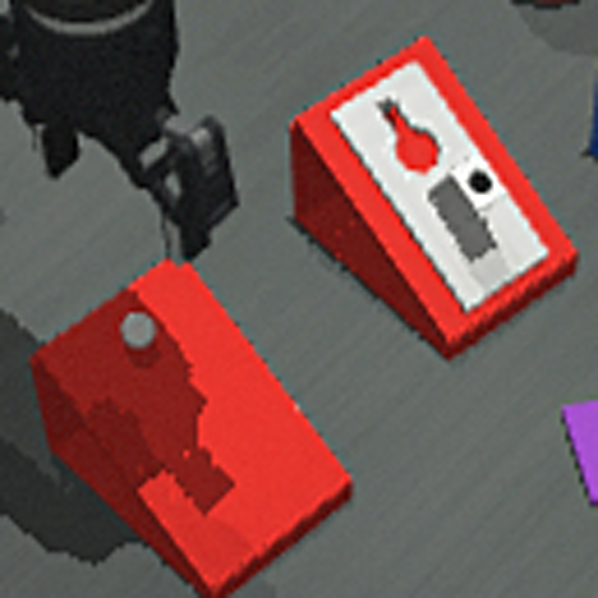

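View pics/c2.png

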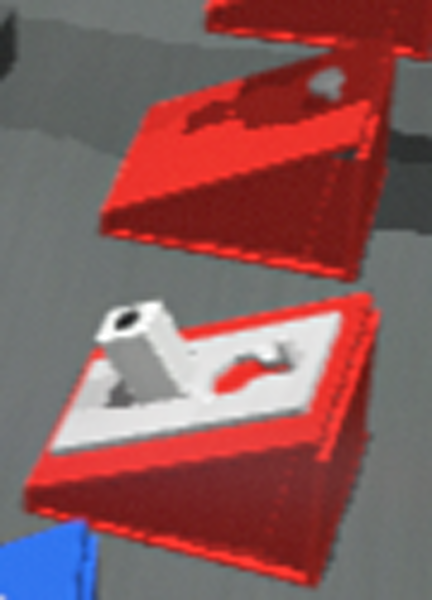

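```bash
python3 - <<'E'
from h import *
s=load('scene0'); d=load('side0')
cs=lambda u,v:(240+(u+.5)/4.6-.5,145+(v+.5)/4.6-.5)
cd=lambda u,v:(280+(u+.5)/4.8-.5,150+(v+.5)/4.8-.5)
P={'pk_up+y':((425,40),(322,450)),'pk_up-y':((293,122),(370,296)),'pk_lo+y':((577,256),(30,490)),
'br_up+y':((413,62),(307,410)),'br_up-y':((330,113),(342,313)),'br_lo+y':((550,252),(52,448)),'br_lo-y':((470,310),(95,362)),
'block':((481,182),(127,320)),'stud':((138,330),(327,82)),'st_up+y':((180,262),(370,105)),'st_lo+y':((350,485),(103,218)),'st_lo-y':((212,596),(150,108))}
Q={}
for k,(a,b) in P.items():
    x,e=tri(ray(s,*cs(*a)),ray(d,*cd(*b))); Q[k]=x; print(k,np.round(x,4),np.round(e,4))
n=lambda a,b:(np.linalg.norm(Q[a]-Q[b]).round(4),np.round((Q[a]-Q[b])/np.linalg.norm(Q[a]-Q[b]),3))
for a,b in [('pk_up+y','pk_up-y'),('pk_up+y','pk_lo+y'),('br_up+y','br_up-y'),('br_up+y','br_lo+y'),('br_up-y','br_lo-y'),('br_lo+y','br_lo-y'),('st_up+y','st_lo+y'),('st_lo+y','st_lo-y')]: print(a,b,n(a,b))
E
```

```text
pk_up+y [0.4741 0.3072 0.0966] [0.0011 0.0011]
pk_up-y [0.4593 0.1976 0.0988] [0.0002 0.0002]
pk_lo+y [0.6215 0.2835 0.0143] [0.0016 0.0016]
br_up+y [0.4831 0.2851 0.0996] [0.0006 0.0006]
br_up-y [0.4728 0.2163 0.1015] [0.0005 0.0005]
br_lo+y [0.613  0.2655 0.0284] [0.0011 0.0011]
br_lo-y [0.603  0.1976 0.0268] [0.0007 0.0007]
block [0.5787 0.2358 0.097 ] [0.0004 0.0004]
stud [0.4991 0.0179 0.0992] [0.0001 0.0001]
st_up+y [0.4806 0.0621 0.1129] [0.0096 0.0096]
st_lo+y [0.6242 0.0589 0.011 ] [0.0003 0.0003]
st_lo-y [ 0.6143 -0.0508  0.0141] [0.0005 0.0005]
pk_up+y pk_up-y (np.float64(0.1107), array([ 0.133,  0.991, -0.019]))
pk_up+y pk_lo+y (np.float64(0.1705), array([-0.865,  0.14 ,  0.483]))
br_up+y br_up-y (np.float64(0.0695), array([ 0.148,  0.989, -0.028]))
br_up+y br_lo+y (np.float64(0.1494), array([-0.87 ,  0.131,  0.476]))
br_up-y br_lo-y (np.float64(0.1512), array([-0.861,  0.124,  0.494]))
br_lo+y br_lo-y (np.float64(0.0686), array([0.145, 0.989, 0.024]))
st_up+y st_lo+y (np.float64(0.1761), array([-0.815,  0.018,  0.579]))
st_lo+y st_lo-y (np.float64(0.1102), array([ 0.09 ,  0.996, -0.028]))
```

```bash
cat >> h.py <<'E'
def face(yawdeg):
    z=np.array([.5,0,np.sqrt(.75)]); x=np.array([-np.sqrt(.75),0,.5]); Rz=R.from_euler('z',yawdeg,degrees=True).as_matrix()
    z=Rz@z; x=Rz@x; return np.c_[x,np.cross(z,x),z]
def toolrot(F): return np.c_[F[:,0],-F[:,1],-F[:,2]]
def cur():
    s=manip.state(); return np.array(s['position']),R.from_rotvec(s['tcp_rot']).as_matrix(),s
def plan(pt,Rt,N=None,p0=None,R0=None):
    if p0 is None: p0,R0,_=cur()
    w=R.from_matrix(R0.T@Rt).as_rotvec(); 
    need=max(np.linalg.norm(pt-p0)/.019,np.degrees(np.linalg.norm(w))/7.8)
    N=N or max(1,int(np.ceil(need)))
    print('N',N,'need',round(need,2),'shift',np.round(R0.T@(pt-p0),4),'turn deg',np.round(np.degrees(w),1))
    for i in range(N):
        Ri=R0@R.from_rotvec(w*i/N).as_matrix()
        print(np.round(np.r_[Ri.T@(pt-p0)/N/.02, np.degrees(w)/N/8],2).tolist())
E
python3 - <<'E'
from h import *
F=face(-8.1); G=np.array([.568,.2374,.0792]); Rt=toolrot(F)
plan(G+F@np.array([0,0,.101]),Rt)
E
```

```text
N 14 need 13.51 shift [0.2303 0.0934 0.0639] turn deg [ 21.3  24.6 -79.9]
[0.82, 0.33, 0.23, 0.19, 0.22, -0.71]
[0.78, 0.42, 0.24, 0.19, 0.22, -0.71]
[0.72, 0.5, 0.25, 0.19, 0.22, -0.71]
[0.66, 0.58, 0.26, 0.19, 0.22, -0.71]
[0.59, 0.65, 0.26, 0.19, 0.22, -0.71]
[0.52, 0.71, 0.26, 0.19, 0.22, -0.71]
[0.44, 0.76, 0.26, 0.19, 0.22, -0.71]
[0.35, 0.81, 0.25, 0.19, 0.22, -0.71]
[0.26, 0.85, 0.24, 0.19, 0.22, -0.71]
[0.17, 0.87, 0.22, 0.19, 0.22, -0.71]
[0.07, 0.89, 0.2, 0.19, 0.22, -0.71]
[-0.02, 0.9, 0.18, 0.19, 0.22, -0.71]
[-0.12, 0.9, 0.15, 0.19, 0.22, -0.71]
[-0.21, 0.88, 0.12, 0.19, 0.22, -0.71]
```

Things that could be taken for the bracket:
- **Bare steel bracket:** on its red stand, scene (333,185). It has the keyhole, the block with a dark bore, and lies flat on a red face. This is the one described, and I checked it in crop c1.
- **Purple bracket:** (392,238), lying on the table. A decoy.
- **Gauge:** (208,280), round disc. Not it.

The target stand is the red one with the round head at (270,215). The blue stand at (398,165) is a decoy.

Request:
{"api": "play_rows", "payload": {
  "series": [
    [[0.82,0.33,0.2,0.19,0.22,-0.71,0],[0.78,0.42,0.2,0.19,0.22,-0.71,0],[0.72,0.5,0.2,0.19,0.22,-0.71,0],[0.66,0.58,0.2,0.19,0.22,-0.71,0],[0.59,0.65,0.2,0.19,0.22,-0.71,0]]
  ]
}}

```text
t: 0.65
position: [0.5573, 0.0833, 0.2132]
tcp_rot: [-1.48, -2.534, -0.023]
contact_force: [-0.1, -0.2, -1.3]
opening: 0.999
```

Request:
{"api": "play_rows", "payload": {
  "series": [
    [[0.52,0.71,0.25,0.19,0.22,-0.71,0],[0.44,0.76,0.25,0.19,0.22,-0.71,0],[0.35,0.81,0.25,0.19,0.22,-0.71,0],[0.26,0.85,0.24,0.19,0.22,-0.71,0],[0.17,0.87,0.22,0.19,0.22,-0.71,0]]
  ]
}}

```text
t: 1.15
position: [0.5899, 0.1689, 0.1889]
tcp_rot: [-0.717, -2.643, -0.042]
contact_force: [-0.0, -0.4, 0.2]
opening: 1.0
```

```bash
python3 - <<'E'
from h import *
F=face(-8.1); G=np.array([.568,.2374,.0792]); Rt=toolrot(F)
print(cur())
plan(G+F@np.array([0,0,.101]),Rt)
E
```

```text
(array([0.58987367, 0.16891377, 0.18891506]), array([[-0.78845867,  0.4908313 , -0.37069875],
       [ 0.47894092,  0.86806387,  0.13069318],
       [ 0.38593849, -0.07449663, -0.91951168]]), {'t': 1.15, 'qpos': array([0.18417863, 0.611558  , 0.48257127, 1.79645233, 0.19765671,
       0.67828059]), 'qd': array([ 0.22378662,  0.60409487,  0.75079786,  0.53739758,  0.07769644,
       -0.89105452]), 'tau': array([ -0.75369336, -73.12231779,  28.72278214,   2.3665756 ,
         0.52982898,   0.94052877]), 'position': array([0.58987367, 0.16891377, 0.18891506]), 'tcp_rot': array([-0.71674086, -2.64298131, -0.04153383]), 'contact_force': array([-0.02538525, -0.3617103 ,  0.20090217]), 'wrist_torque': array([-0.09399625, -0.37077744, -0.01047592]), 'opening': 1.0002212069794116})
N 4 need 3.74 shift [-0.0014  0.0687  0.0181] turn deg [  5.7   6.3 -21. ]
[-0.02, 0.86, 0.23, 0.18, 0.2, -0.66]
[-0.1, 0.86, 0.2, 0.18, 0.2, -0.66]
[-0.19, 0.85, 0.18, 0.18, 0.2, -0.66]
[-0.27, 0.83, 0.15, 0.18, 0.2, -0.66]
```

Request:
{"api": "play_rows", "payload": {
  "series": [
    [[-0.02,0.86,0.23,0.18,0.2,-0.66,0],[-0.1,0.86,0.2,0.18,0.2,-0.66,0],[-0.19,0.85,0.18,0.18,0.2,-0.66,0],[-0.27,0.83,0.15,0.18,0.2,-0.66,0],[0,0,0,0,0,0,0]]
  ]
}}

```text
t: 1.65
position: [0.6163, 0.2341, 0.1556]
tcp_rot: [-0.158, -2.608, -0.05]
contact_force: [1.3, -0.2, -1.7]
opening: 1.002
```

```bash
python3 - <<'E'
from h import *
F=face(-8.1); G=np.array([.568,.2374,.0792]); Rt=toolrot(F)
f=grab('wrist','wrist1.png')
p,Rc,s=cur(); print(s['qpos'].round(3),s['position'],np.array(f['cam_to_world']).round(3))
plan(G+F@np.array([0,0,.101]),Rt)
E
```

```text
[0.272 0.877 0.833 2.02  0.2   0.346] [0.61566485 0.23285739 0.15724187] [[ 0.123 -0.974  0.191  0.616]
 [ 0.992  0.12  -0.027  0.233]
 [ 0.004  0.193  0.981  0.321]
 [ 0.     0.     0.     1.   ]]
N 1 need 0.53 shift [ 0.0025 -0.0022 -0.0095] turn deg [-0.3 -0.3  0.9]
[0.12, -0.11, -0.47, -0.03, -0.04, 0.11]
```

View pics/wrist1.png

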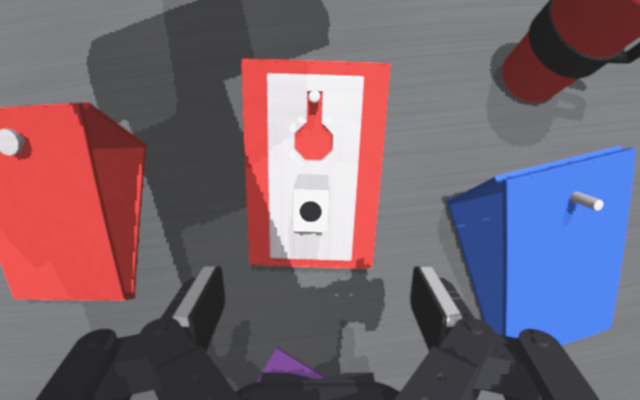

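```bash
python3 - <<'E'
from h import *
F=face(-8.1); w=load('wrist1'); T=np.array([.5787,.2358,.097])
print('proj',proj(w,T), proj(w,[.4991,.0179,.0992]))
pt=T-F[:,2]*.045
for n,uv in dict(upL=(267,73),upR=(364,76),loR=(352,262),loL=(270,260)).items(): print(n,plane(ray(w,*uv),pt,F[:,2]).round(4), (F.T@(plane(ray(w,*uv),pt,F[:,2])-T)).round(4))
x=plane(ray(w,310,211),T,F[:,2]); print('blk',x.round(4))
s=load('scene0');d=load('side0')
cs=lambda u,v:(240+(u+.5)/4.6-.5,145+(v+.5)/4.6-.5)
cd=lambda u,v:(280+(u+.5)/4.8-.5,150+(v+.5)/4.8-.5)
print(tri(ray(w,310,211),ray(s,*cs(481,182)),ray(d,*cd(127,320))))
print(tri(ray(w,10,142),ray(s,*cs(138,330)),ray(d,*cd(327,82))))
im=cv2.imread('pics/wrist1.png')[50:280,230:400]; cv2.imwrite('pics/c3.png',cv2.resize(im,None,fx=2.6,fy=2.6,interpolation=cv2.INTER_CUBIC))
E
```

```text
proj [313.30036169 209.97399187] [ 13.25268581 140.15766388]
upL [0.4749 0.2144 0.1026] [ 0.0892  0.0359 -0.045 ]
upR [0.4857 0.2845 0.1022] [ 0.0883 -0.0351 -0.045 ]
loR [0.6168 0.2647 0.0256] [-0.0648 -0.034  -0.045 ]
loL [0.6063 0.1938 0.0258] [-0.0644  0.0377 -0.045 ]
blk [0.5791 0.2335 0.0966]
(array([0.57897069, 0.23471887, 0.09695306]), [np.float64(0.001242446875443474), np.float64(0.001108439821530577), np.float64(0.0007457649417156072)])
(array([0.49981145, 0.01708254, 0.0997353 ]), [np.float64(0.0013333598356033809), np.float64(0.0005203396203496424), np.float64(0.0011521233741129198)])
```

View pics/c3.png

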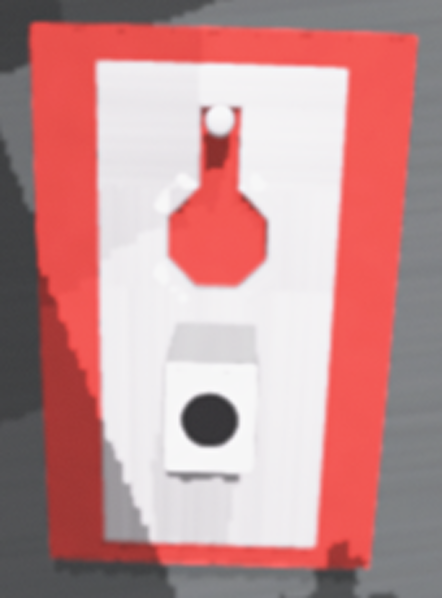

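The close crop shows the bare bracket: keyhole octagon at about (313,140), the peg head at the slot's top end, and the block's bore at (310,211). The wrist ray agrees with the two-view fix to about 1 mm.

```bash
cat >> h.py <<'E'
FP=face(-8.5); TB=np.array([.579,.2345,.097]); G=TB-.02*FP[:,2]
E
python3 - <<'E'
from h import *
Rt=toolrot(FP)
p1=G+FP@np.array([0,0,.05-.017]); plan(p1,Rt)
plan(G+FP@np.array([0,0,-.017]),Rt,p0=p1,R0=Rt)
E
```

```text
N 4 need 3.03 shift [ 0.0012 -0.0033  0.0575] turn deg [-0.5 -0.3  1.3]
[0.02, -0.04, 0.72, -0.01, -0.01, 0.04]
[0.02, -0.04, 0.72, -0.01, -0.01, 0.04]
[0.02, -0.04, 0.72, -0.01, -0.01, 0.04]
[0.02, -0.05, 0.72, -0.01, -0.01, 0.04]
N 3 need 2.63 shift [ 0.   -0.    0.05] turn deg [0. 0. 0.]
[0.0, -0.0, 0.83, 0.0, 0.0, 0.0]
[0.0, -0.0, 0.83, 0.0, 0.0, 0.0]
[0.0, -0.0, 0.83, 0.0, 0.0, 0.0]
```

Request:
{"api": "play_rows", "payload": {
  "series": [
    [[0.02,-0.04,0.72,-0.01,-0.01,0.04,0],[0.02,-0.04,0.72,-0.01,-0.01,0.04,0],[0.02,-0.04,0.72,-0.01,-0.01,0.04,0],[0.02,-0.04,0.72,-0.01,-0.01,0.04,0],[0,0,0,0,0,0,0]]
  ]
}}

```text
t: 2.2
position: [0.5817, 0.2287, 0.1117]
tcp_rot: [-0.214, -2.612, -0.046]
contact_force: [0.9, -0.3, -0.6]
opening: 1.001
```

```bash
python3 - <<'E'
from h import *
Rt=toolrot(FP)
p,_,s=cur(); print(s['qpos'].round(3),s['contact_force'])
plan(G+FP@np.array([0,0,-.017]),Rt)
f=grab('wrist','wrist2.png')
E
```

```text
[0.277 0.764 0.528 1.817 0.207 0.389] [ 0.92288985 -0.273929   -0.57209154]
N 3 need 2.73 shift [-0.0041  0.0054  0.0515] turn deg [-0.   0.1 -0.9]
[-0.07, 0.09, 0.86, -0.0, 0.0, -0.04]
[-0.07, 0.09, 0.86, -0.0, 0.0, -0.04]
[-0.07, 0.09, 0.86, -0.0, 0.0, -0.04]
```

View pics/wrist2.png

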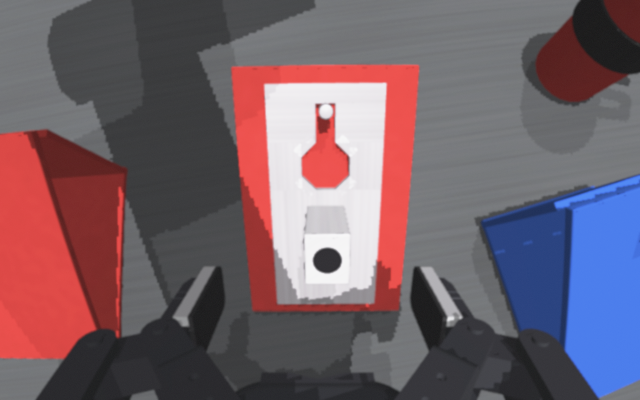

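The block's bore is now at (327,261) between the open fingers, which matches the 5 mm y correction. Going down.

Request:
{"api": "play_rows", "payload": {
  "series": [
    [[-0.07,0.09,0.86,0,0,-0.04,0],[-0.07,0.09,0.86,0,0,-0.04,0],[-0.07,0.09,0.86,0,0,-0.04,0],[0,0,0,0,0,0,0]]
  ]
}}

```text
t: 2.65
position: [0.563, 0.2351, 0.0717]
tcp_rot: [-0.199, -2.622, -0.056]
contact_force: [0.8, -0.3, -0.1]
opening: 0.999
```

```bash
python3 - <<'E'
from h import *
Rt=toolrot(FP)
p,_,s=cur(); print(s['qpos'].round(3),s['contact_force'])
plan(G+FP@np.array([0,0,-.017]),Rt)
f=grab('wrist','wrist3.png'); print(proj(f,TB))
E
```

```text
[0.292 0.727 0.378 1.692 0.215 0.392] [ 0.77526129 -0.30310958 -0.06717252]
N 1 need 0.39 shift [-0.001   0.0018  0.0071] turn deg [ 0.3  0.6 -0.1]
[-0.05, 0.09, 0.36, 0.03, 0.07, -0.02]
[323.18772739 306.92059332]
```

View pics/wrist3.png

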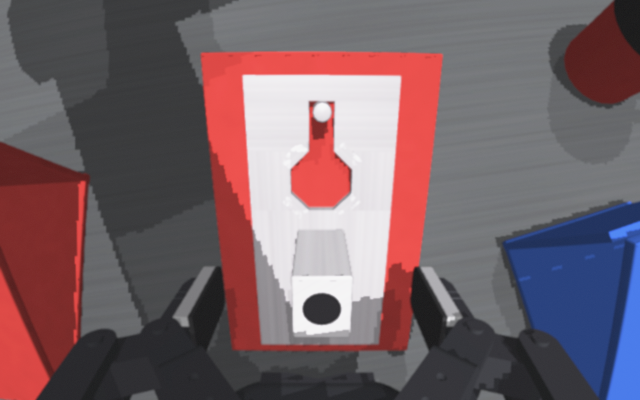

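Block bore at (322,308), predicted (323,307), so the fix is good. Last few mm, then close.

Request:
{"api": "play_rows", "payload": {
  "series": [
    [[-0.05,0.09,0.36,0.03,0.07,-0.02,0],[0,0,0,0,0,0,0.5],[0,0,0,0,0,0,0.8],[0,0,0,0,0,0,1],[0,0,0,0,0,0,1]]
  ],
  "force": 80
}}

```text
t: 3.2
position: [0.564, 0.2369, 0.0696]
tcp_rot: [-0.196, -2.618, -0.056]
contact_force: [0.0, -0.4, 1.0]
opening: 0.326
```

Request:
{"api": "play_rows", "payload": {
  "series": [
    [[0,0,0,0,0,0,1],[0,0,0,0,0,0,1],[0,0,0,0,0,0,1]]
  ]
}}

```text
t: 3.5
position: [0.5641, 0.2366, 0.0698]
tcp_rot: [-0.196, -2.618, -0.055]
contact_force: [-0.3, 0.0, 1.4]
opening: 0.268
```

```bash
python3 - <<'E'
from h import *
Rt=toolrot(FP)
p,_,s=cur(); print(s['qpos'].round(3),s['contact_force'],s['opening']*85)
plan(G+FP@np.array([0,0,-.017]),Rt)
f=grab('wrist','wrist4.png'); print(proj(f,TB))
E
```

```text
[0.293 0.735 0.387 1.696 0.216 0.391] [-0.25705286  0.04382226  1.39665786] 22.744382305314065
N 1 need 0.32 shift [0.0006 0.0001 0.006 ] turn deg [ 0.2  0.4 -0. ]
[0.03, 0.0, 0.3, 0.02, 0.05, -0.0]
[318.82981244 305.03840656]
```

View pics/wrist4.png

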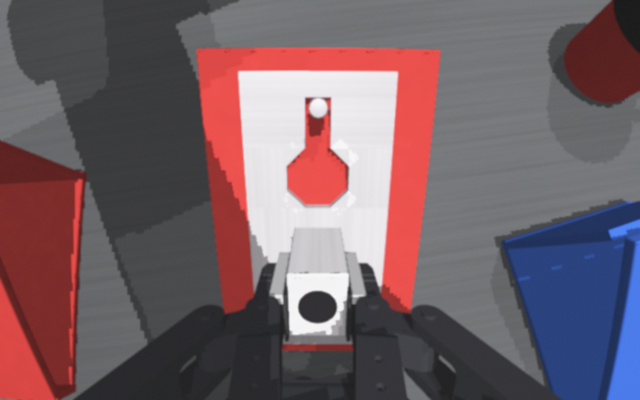

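The grip holds, but the tool sits 6 mm shallower than planned, so I'll regrip deeper.

Request:
{"api": "play_rows", "payload": {
  "series": [
    [[0,0,0,0,0,0,0.5],[0,0,0,0,0,0,0.5],[0.03,0,0.33,0.02,0.05,0,0.5],[0,0,0.1,0,0,0,0.5],[0,0,0,0,0,0,0.9]]
  ]
}}

```text
t: 4.05
position: [0.559, 0.2376, 0.0619]
tcp_rot: [-0.194, -2.61, -0.053]
contact_force: [0.1, 0.3, -0.3]
opening: 0.344
```

Request:
{"api": "play_rows", "payload": {
  "series": [
    [[0,0,0,0,0,0,1],[0,0,0,0,0,0,1],[0,0,0,0,0,0,1],[0,0,0,0,0,0,1]]
  ]
}}

```text
t: 4.45
position: [0.5589, 0.2375, 0.062]
tcp_rot: [-0.194, -2.61, -0.052]
contact_force: [-0.3, -0.7, 0.1]
opening: 0.273
```

```bash
python3 - <<'E'
from h import *
Rt=toolrot(FP)
p,_,s=cur(); print(s['qpos'].round(3),s['contact_force'],s['opening']*85)
plan(G+FP@np.array([0,0,-.017]),Rt)
E
```

```text
[0.297 0.735 0.366 1.683 0.218 0.392] [-0.29743734 -0.70308529  0.10153017] 23.237204418908707
N 1 need 0.18 shift [-0.0001  0.     -0.0035] turn deg [ 0.  -0.1 -0. ]
[-0.0, 0.0, -0.17, 0.0, -0.01, -0.0]
```

```bash
python3 - <<'E'
from h import *
im=cv2.imread('pics/wrist0.png')[85:240,235:425]; cv2.imwrite('pics/c4.png',cv2.resize(im,None,fx=4,fy=4,interpolation=cv2.INTER_CUBIC))
w=load('wrist4'); p,Rc,_=cur()
s=G+FP@[.074,0,-.008]; print('seat at peg tip height proj',proj(w,s),'peg ray in face frame rel seat',(FP.T@(plane(ray(w,318,107),s,FP[:,2])-s)).round(4))
w=load('wrist3');print((FP.T@(plane(ray(w,321.5,112),s,FP[:,2])-s)).round(4))
E
```

```text
seat at peg tip height proj [318.39230364 108.76334226] peg ray in face frame rel seat [0.0007 0.0002 0.    ]
[0.0003 0.0003 0.    ]
```

View pics/c4.png

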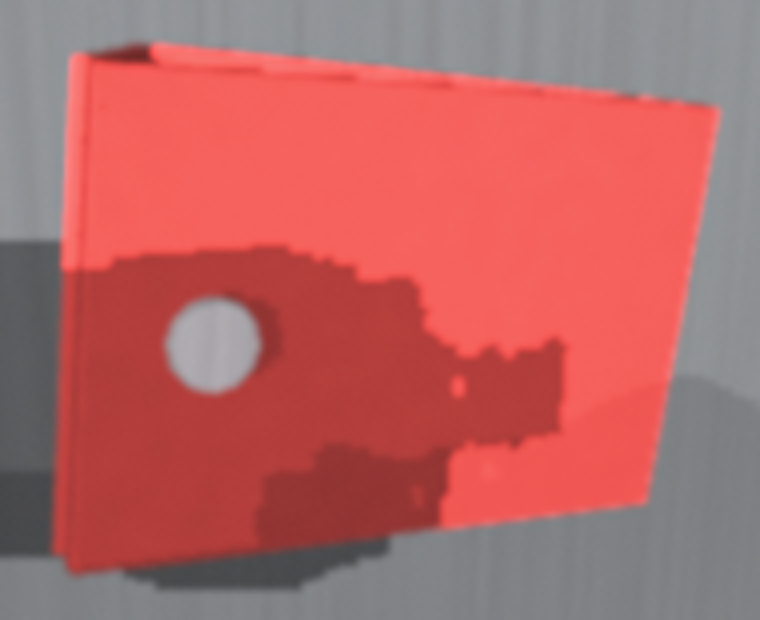

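Request:
{"api": "play_rows", "payload": {
  "series": [
    [[0.1,0,-0.15,0,0,0,1],[0,0,-0.4,0,0,0,1],[0,0,-0.6,0,0,0,1],[0,0,-0.7,0,0,0,1],[0,0,-0.6,0,0,0,1]]
  ]
}}

```text
t: 4.95
position: [0.5816, 0.2338, 0.1054]
tcp_rot: [-0.193, -2.608, -0.049]
contact_force: [0.3, -0.1, -3.4]
opening: 0.273
```

```bash
python3 - <<'E'
from h import *
p,_,s=cur(); print(s['qpos'].round(3),s['contact_force'],s['opening']*85,(FP.T@(p-G)).round(4))
f=grab('wrist','wrist5.png');f=grab('scene','scene5.png')
E
```

```text
[0.284 0.774 0.53  1.814 0.21  0.379] [ 0.32007504 -0.07356593 -3.35955898] 23.221510915367436 [0.0019 0.0003 0.0287]
```

View pics/wrist5.png

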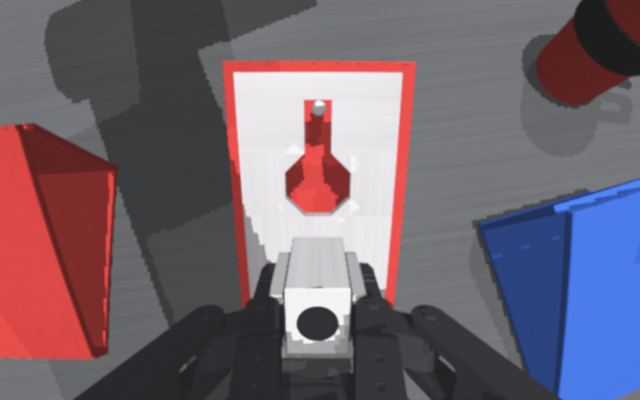

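```bash
python3 - <<'E'
from h import *
w=load('wrist0'); c=lambda u,v:(235+(u+.5)/4-.5,85+(v+.5)/4-.5)
H=tri(ray(w,*c(213,345)),ray(load('wrist1'),10,142),ray(load('scene0'),240+138.5/4.6-.5,145+330.5/4.6-.5),ray(load('side0'),280+327.5/4.8-.5,150+82.5/4.8-.5)); print(H)
H=H[0]
for y in (0,-4,-8):
    F=face(y); p0=H-.013*F[:,2]
    A={k:plane(ray(w,*c(*v)),p0,F[:,2]) for k,v in dict(up_p=(80,62),up_m=(75,572),lo_p=(716,108),lo_m=(648,502)).items()}
    print(y,{k:(F.T@(v-p0)).round(4).tolist() for k,v in A.items()})
    f=lambda a,b:(np.linalg.norm(A[a]-A[b]).round(4),((A[a]-A[b])/np.linalg.norm(A[a]-A[b])).round(3))
    print(f('up_p','up_m'),f('lo_p','lo_m'),f('up_p','lo_p'),f('up_m','lo_m'))
E
```

```text
(array([0.50006143, 0.01641853, 0.09971964]), [np.float64(0.0013739935386279708), np.float64(0.0007234256036425516), np.float64(0.0011325920728024067), np.float64(0.0015852575648838806)])
0 {'up_p': [0.0206, -0.0565, -0.0], 'up_m': [0.0285, 0.0521, -0.0], 'lo_p': [-0.155, -0.0412, -0.0], 'lo_m': [-0.1417, 0.0682, -0.0]}
(np.float64(0.1089), array([ 0.064,  0.997, -0.037])) (np.float64(0.1102), array([ 0.105,  0.993, -0.06 ])) (np.float64(0.1762), array([-0.863,  0.087,  0.498])) (np.float64(0.171), array([-0.862,  0.094,  0.498]))
-4 {'up_p': [0.0246, -0.0547, -0.0], 'up_m': [0.0247, 0.055, -0.0], 'lo_p': [-0.1506, -0.0501, -0.0], 'lo_m': [-0.1478, 0.061, -0.0]}
(np.float64(0.1098), array([ 0.07 ,  0.998, -0.   ])) (np.float64(0.1112), array([ 0.091,  0.996, -0.012])) (np.float64(0.1752), array([-0.862,  0.087,  0.5  ])) (np.float64(0.1726), array([-0.861,  0.095,  0.5  ]))
-8 {'up_p': [0.0285, -0.0528, 0.0], 'up_m': [0.0205, 0.0578, -0.0], 'lo_p': [-0.1453, -0.0587, -0.0], 'lo_m': [-0.1534, 0.0534, -0.0]}
(np.float64(0.1109), array([0.077, 0.996, 0.036])) (np.float64(0.1124), array([0.077, 0.996, 0.036])) (np.float64(0.174), array([-0.862,  0.087,  0.5  ])) (np.float64(0.1739), array([-0.861,  0.095,  0.5  ]))
```

The bracket is off the peg: the underside has been raised 49 mm, and the peg tip shows through the slot at (319,107). Next is the move over to the stud stand.

```bash
cat >> h.py <<'E'
FS=face(-5.3); HS=np.array([.5000,.0165,.0997]); RS=HS-.013*FS[:,2]
def tcp_for_hole(x,y,z): return RS+FS@np.array([x-.04,y,z+.0095])
def hole_now():
    p,Rc,s=cur(); h=p+Rc@np.array([.04,0,.0095]); return (FS.T@(h-RS)).round(4), np.degrees(R.from_matrix(toolrot(FS).T@Rc).as_rotvec()).round(2), s['contact_force'].round(1), s['qpos'].round(3), s['t']
E
python3 - <<'E'
from h import *
plan(tcp_for_hole(0,0,.05),toolrot(FS))
E
```

```text
N 12 need 11.82 shift [-0.0003 -0.2239 -0.016 ] turn deg [ 1.5 -0.1 -2.8]
[-0.0, -0.93, -0.07, 0.02, -0.0, -0.03]
[0.0, -0.93, -0.06, 0.02, -0.0, -0.03]
[0.01, -0.93, -0.06, 0.02, -0.0, -0.03]
[0.01, -0.93, -0.06, 0.02, -0.0, -0.03]
[0.01, -0.93, -0.06, 0.02, -0.0, -0.03]
[0.02, -0.93, -0.06, 0.02, -0.0, -0.03]
[0.02, -0.93, -0.05, 0.02, -0.0, -0.03]
[0.03, -0.93, -0.05, 0.02, -0.0, -0.03]
[0.03, -0.93, -0.05, 0.02, -0.0, -0.03]
[0.03, -0.93, -0.05, 0.02, -0.0, -0.03]
[0.04, -0.93, -0.05, 0.02, -0.0, -0.03]
[0.04, -0.93, -0.04, 0.02, -0.0, -0.03]
```

Request:
{"api": "play_rows", "payload": {
  "series": [
    [[0,-0.4,-0.1,0.02,0,-0.03,1],[0,-0.7,-0.1,0.02,0,-0.03,1],[0,-0.9,-0.1,0.02,0,-0.03,1],[0,-0.9,-0.1,0.02,0,-0.03,1],[0,-0.9,-0.06,0.02,0,-0.03,1]]
  ]
}}

```text
t: 5.55
position: [0.5752, 0.1531, 0.1127]
tcp_rot: [-0.156, -2.61, -0.036]
contact_force: [0.0, -0.8, -3.0]
opening: 0.275
```

Request:
{"api": "play_rows", "payload": {
  "series": [
    [[0.02,-0.9,-0.05,0.02,0,-0.03,1],[0.02,-0.9,-0.05,0.02,0,-0.03,1],[0.02,-0.9,-0.05,0.02,0,-0.03,1],[0.02,-0.8,-0.05,0.02,0,-0.03,1],[0,-0.4,0,0,0,0,1]]
  ]
}}

```text
t: 6.05
position: [0.5659, 0.0652, 0.1185]
tcp_rot: [-0.133, -2.611, -0.028]
contact_force: [0.0, 0.3, -3.7]
opening: 0.27
```

```bash
python3 - <<'E'
from h import *
print(hole_now())
plan(tcp_for_hole(0,0,.05),toolrot(FS))
E
```

```text
(array([-0.0035, -0.0549,  0.0506]), array([0.06, 0.23, 0.54]), array([ 0. ,  0.3, -3.7]), array([0.072, 0.681, 0.389, 1.8  , 0.082, 0.152]), 6.05)
N 3 need 2.88 shift [ 0.003  -0.0546  0.0005] turn deg [-0.1 -0.2 -0.5]
[0.05, -0.91, 0.01, -0.0, -0.01, -0.02]
[0.05, -0.91, 0.01, -0.0, -0.01, -0.02]
[0.06, -0.91, 0.01, -0.0, -0.01, -0.02]
```

Request:
{"api": "play_rows", "payload": {
  "series": [
    [[0.05,-0.9,0,0,0,-0.02,1],[0.05,-0.9,0,0,-0.01,-0.02,1],[0.05,-0.8,0,0,-0.01,-0.02,1],[0,-0.2,0,0,0,0,1],[0,0,0,0,0,0,1]]
  ]
}}

```text
t: 6.55
position: [0.5571, 0.0038, 0.1203]
tcp_rot: [-0.123, -2.615, -0.032]
contact_force: [0.3, 0.2, -3.7]
opening: 0.273
```

```bash
python3 - <<'E'
from h import *
print(hole_now())
f=grab('wrist','wrist6.png'); print(proj(f,HS)); s=grab('scene','scene6.png');s=grab('side','side6.png')
plan(tcp_for_hole(0,0,.05),toolrot(FS))
E
```

```text
(array([0.    , 0.0073, 0.0505]), array([-0.01,  0.05,  0.09]), array([ 0.3,  0.2, -3.7]), array([-0.014,  0.656,  0.35 ,  1.788,  0.039,  0.069]), 6.55)
[330.77069376 164.13026602]
N 1 need 0.33 shift [0.     0.0062 0.0003] turn deg [-0.  -0.1 -0. ]
[0.0, 0.31, 0.02, -0.0, -0.01, -0.0]
```

View pics/wrist6.png

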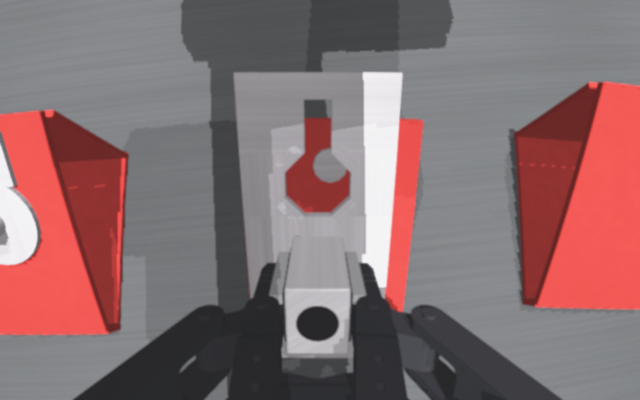

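View pics/side6.png

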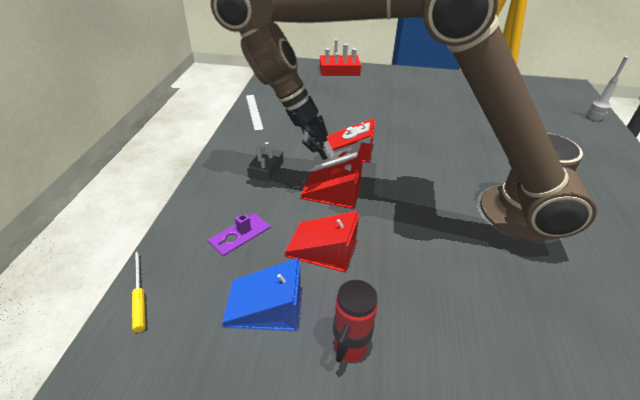

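Through the keyhole the stud head shows at (330,166), predicted (331,164). The hole needs to go 6.5 mm along tool +y, then I descend in stages.

Request:
{"api": "play_rows", "payload": {
  "series": [
    [[0,0.33,0,0,0,0,1],[0,0.05,0.3,0,0,0,1],[0,0,0.6,0,0,0,1],[0,0,0.4,0,0,0,1],[0,0,0,0,0,0,1]]
  ]
}}

```text
t: 7.2
position: [0.5446, 0.0178, 0.0957]
tcp_rot: [-0.115, -2.615, -0.031]
contact_force: [0.4, 0.5, -3.6]
opening: 0.272
```

```bash
python3 - <<'E'
from h import *
print(hole_now())
f=grab('wrist','wrist7.png'); print(proj(f,HS))
p,Rc,_=cur(); c=p+Rc@np.array([.04,0,.0045]); print('hole top centre px',proj(f,c))
plan(tcp_for_hole(0,0,.015),toolrot(FS))
E
```

```text
(array([-0.0003, -0.0052,  0.0222]), array([ 0.13,  0.06, -0.24]), array([ 0.4,  0.5, -3.6]), array([0.007, 0.638, 0.265, 1.72 , 0.047, 0.082]), 7.2)
[307.88181906 176.21342565]
hole top centre px [318.36084973 185.30856438]
N 1 need 0.5 shift [ 0.0004 -0.0054  0.0077] turn deg [-0.1 -0.   0.2]
[0.02, -0.27, 0.38, -0.02, -0.0, 0.03]
```

View pics/wrist7.png

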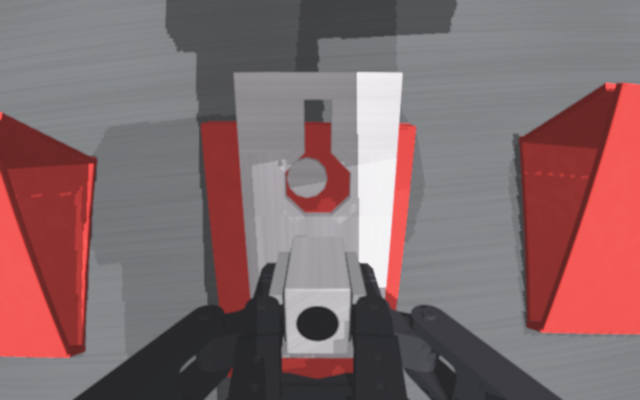

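Stud head at (307,179). The y overshot by about 5 mm, so I'll correct that before descending.

Request:
{"api": "play_rows", "payload": {
  "series": [
    [[-0.03,-0.27,0,-0.02,0,0.02,1],[0,0,0,0,0,0,1],[0,0,0,0,0,0,1]]
  ]
}}

```text
t: 7.55
position: [0.5454, 0.012, 0.0965]
tcp_rot: [-0.12, -2.616, -0.034]
contact_force: [0.1, 0.3, -3.4]
opening: 0.266
```

```bash
python3 - <<'E'
from h import *
print(hole_now())
f=grab('wrist','wrist8.png'); print(proj(f,HS))
p,Rc,_=cur(); c=p+Rc@np.array([.04,0,.0045]); print('hole top centre px',proj(f,c))
print('stud from ray, F frame', (FS.T@(plane(ray(f,307,179),HS,FS[:,2])-RS)).round(4))
cv2.imwrite('pics/c8.png',cv2.resize(f['image'][60:260,220:420,::-1],None,fx=3,fy=3,interpolation=cv2.INTER_CUBIC))
E
```

```text
(array([-0.0011,  0.0004,  0.0235]), array([-0.04, -0.02, -0.08]), array([ 0.1,  0.3, -3.4]), array([-0.003,  0.638,  0.268,  1.721,  0.046,  0.076]), 7.55)
[318.98035615 173.97358764]
hole top centre px [318.18409448 185.02071557]
stud from ray, F frame [-0.0026  0.0061  0.013 ]
```

View pics/c8.png

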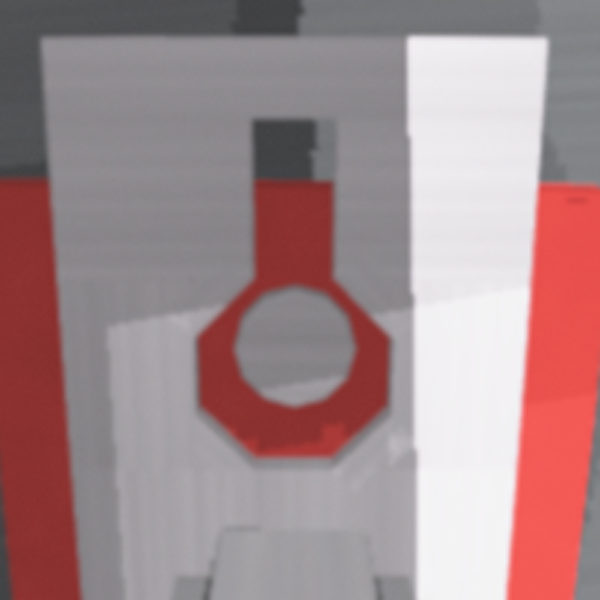

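The head sits in the opening: head centre at (318,175), octagon centre at (318,183), with the camera's slant accounting for the difference. Descending.

Request:
{"api": "play_rows", "payload": {
  "series": [
    [[0.03,0.02,0.3,0,0,0,1],[0,0,0.3,0,0,0,1],[0,0,0.1,0,0,0,1],[0,0,0,0,0,0,1]]
  ]
}}

```text
t: 8.0
position: [0.5375, 0.0129, 0.0837]
tcp_rot: [-0.12, -2.617, -0.034]
contact_force: [0.6, -0.5, -2.9]
opening: 0.271
```

```bash
python3 - <<'E'
from h import *
print(hole_now())
f=grab('wrist','wrist9.png'); print(proj(f,HS))
p,Rc,_=cur(); c=p+Rc@np.array([.04,0,.0045]); print('hole top centre px',proj(f,c))
cv2.imwrite('pics/c9.png',cv2.resize(f['image'][60:260,220:420,::-1],None,fx=3,fy=3,interpolation=cv2.INTER_CUBIC))
E
```

```text
(array([-0.0006,  0.0002,  0.0084]), array([-0.05, -0.05, -0.05]), array([ 0.6, -0.5, -2.9]), array([-1.000e-03,  6.280e-01,  2.210e-01,  1.685e+00,  4.600e-02,
        7.800e-02]), 8.0)
[318.71143729 183.38220342]
hole top centre px [318.40025107 185.01942827]
```

View pics/c9.png

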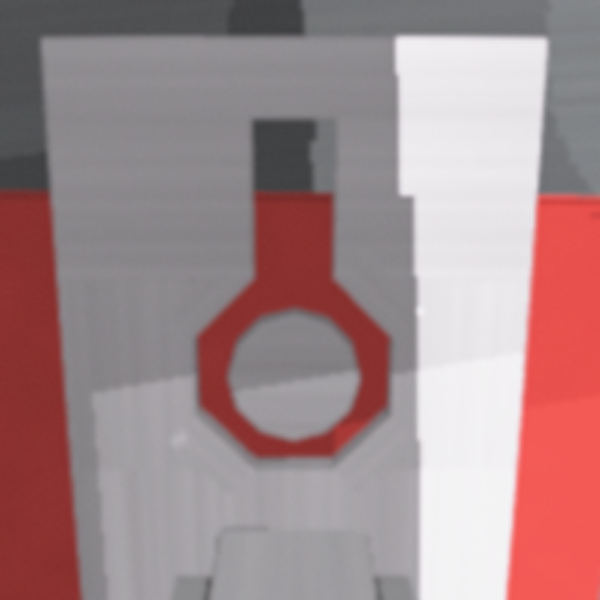

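Head centred in the octagon (crop (295,375)), about level with the plate top. 8 mm left, in small steps.

Request:
{"api": "play_rows", "payload": {
  "series": [
    [[0,0,0.15,0,0,0,1],[0,0,0.12,0,0,0,1],[0,0,0,0,0,0,1]]
  ]
}}

```text
t: 8.35
position: [0.5349, 0.0132, 0.079]
tcp_rot: [-0.12, -2.617, -0.034]
contact_force: [0.0, 0.7, -3.8]
opening: 0.27
```

```bash
python3 - <<'E'
from h import *
print(hole_now())
E
```

```text
(array([-0.0007,  0.0001,  0.003 ]), array([-0.06, -0.09, -0.06]), array([ 0. ,  0.7, -3.8]), array([-1.000e-03,  6.240e-01,  2.050e-01,  1.672e+00,  4.700e-02,
        7.800e-02]), 8.35)
```

Request:
{"api": "play_rows", "payload": {
  "series": [
    [[0,0,0.1,0,0,0,1],[0,0,0.05,0,0,0,1],[0,0,0,0,0,0,1]]
  ]
}}

```text
t: 8.65
position: [0.5351, 0.0132, 0.0794]
tcp_rot: [-0.12, -2.623, -0.035]
contact_force: [-0.7, 0.3, -3.9]
opening: 0.272
```

```bash
python3 - <<'E'
from h import *
print(hole_now())
E
```

```text
(array([-0.0008,  0.0001,  0.0033]), array([-0.1 , -0.42, -0.07]), array([-0.7,  0.3, -3.9]), array([-1.000e-03,  6.190e-01,  2.000e-01,  1.666e+00,  4.700e-02,
        7.800e-02]), 8.65)
```

Request:
{"api": "play_rows", "payload": {
  "series": [
    [[0,0,0.25,0,0.05,0,1]]
  ]
}}

```text
t: 8.75
position: [0.535, 0.0132, 0.0784]
tcp_rot: [-0.121, -2.623, -0.035]
contact_force: [18.6, -2.3, 44.8]
opening: 0.266
```

```bash
python3 - <<'E'
from h import *
print(hole_now())
f=grab('wrist','wrist10.png'); f=grab('side','side10.png');print(hole_now())
cv2.imwrite('pics/c10.png',cv2.resize(f['image'][120:220,260:410,::-1],None,fx=5,fy=5,interpolation=cv2.INTER_CUBIC))
E
```

```text
(array([-0.0012,  0.0001,  0.0023]), array([-0.11, -0.43, -0.07]), array([18.6, -2.3, 44.8]), array([-1.000e-03,  6.190e-01,  1.980e-01,  1.664e+00,  4.700e-02,
        7.800e-02]), 8.75)
(array([-0.0012,  0.0001,  0.0024]), array([-0.1 , -0.44, -0.07]), array([ 9.6, -0.4, 20.8]), array([-1.000e-03,  6.190e-01,  1.980e-01,  1.664e+00,  4.700e-02,
        7.800e-02]), 8.85)
```

View pics/c10.png

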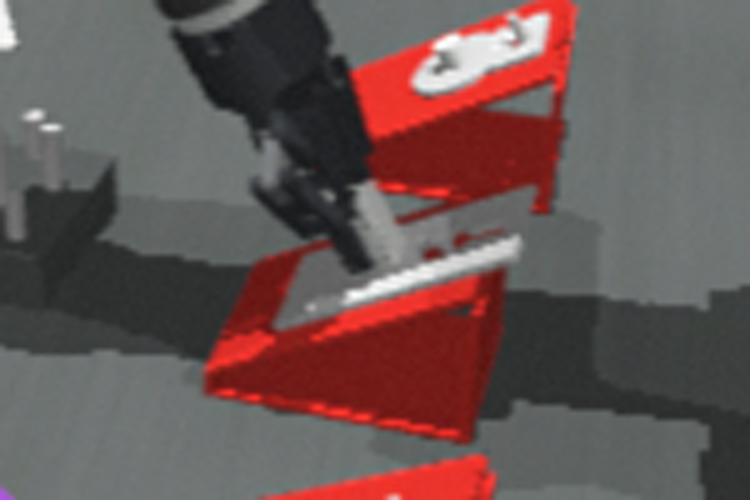

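View pics/wrist10.png

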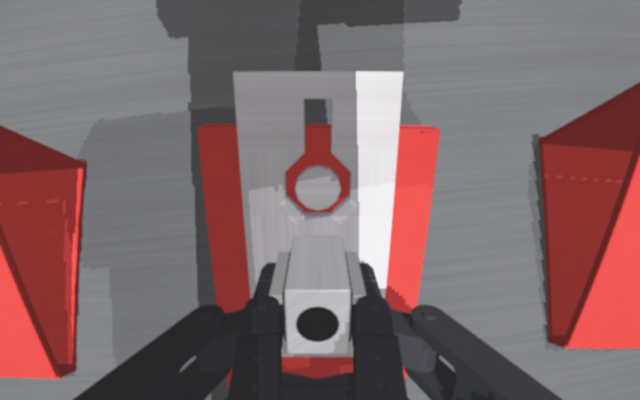

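Contact: 48 N of press and then no more travel, so the plate is on the face. The head stands proud of the plate, centred in the hole at (318,188), and the slot axis is at col 318. Now I relax the press and start sliding down the slope.

Request:
{"api": "play_rows", "payload": {
  "series": [
    [[0,0,0,0,0,0,1],[-0.2,0,0.03,0,0,0,1],[-0.3,0,0.03,0,0,0,1]]
  ]
}}

```text
t: 9.15
position: [0.5436, 0.0124, 0.0735]
tcp_rot: [-0.12, -2.625, -0.035]
contact_force: [0.5, 0.2, 9.6]
opening: 0.272
```

```bash
python3 - <<'E'
from h import *
print(hole_now())
f=grab('wrist','wrist11.png');print(hole_now())
cv2.imwrite('pics/c11.png',cv2.resize(f['image'][60:260,220:420,::-1],None,fx=3,fy=3,interpolation=cv2.INTER_CUBIC))
E
```

```text
(array([-0.0111,  0.0001,  0.0024]), array([-0.09, -0.55, -0.07]), array([0.5, 0.2, 9.6]), array([-0.002,  0.637,  0.218,  1.664,  0.046,  0.077]), 9.15)
(array([-0.0114,  0.0001,  0.0024]), array([-0.1 , -0.52, -0.06]), array([ 1.3, -0.1,  0.9]), array([-0.002,  0.638,  0.22 ,  1.665,  0.046,  0.078]), 9.2)
```

View pics/c11.png

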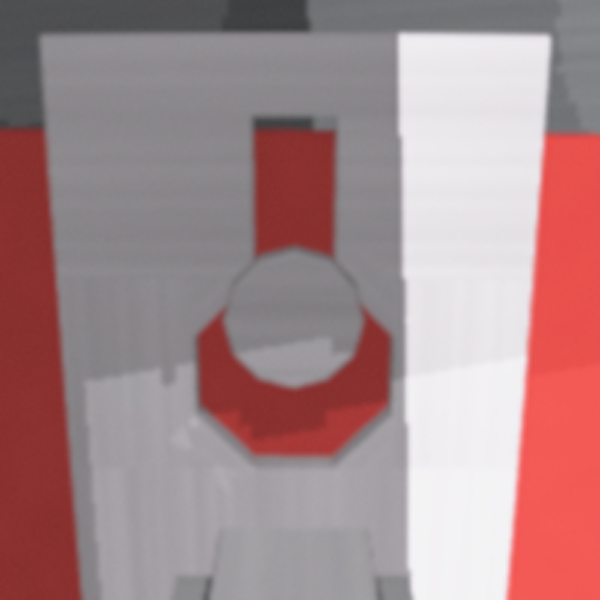

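The head now overlaps the plate at the slot's mouth (crop (295,318)), so the plate is going under the head. Continuing.

Request:
{"api": "play_rows", "payload": {
  "series": [
    [[-0.3,0,0.03,0,0,0,1],[-0.3,0,0.03,0,0,0,1],[-0.25,0,0.02,0,0,0,1]]
  ]
}}

```text
t: 9.5
position: [0.5563, 0.0112, 0.0662]
tcp_rot: [-0.121, -2.619, -0.034]
contact_force: [-0.2, 0.6, 3.5]
opening: 0.271
```

```bash
python3 - <<'E'
from h import *
print(hole_now())
f=grab('wrist','wrist12.png');print(hole_now())
cv2.imwrite('pics/c12.png',cv2.resize(f['image'][60:260,220:420,::-1],None,fx=3,fy=3,interpolation=cv2.INTER_CUBIC))
E
```

```text
(array([-0.0258,  0.0001,  0.0026]), array([-0.07, -0.2 , -0.03]), array([-0.2,  0.6,  3.5]), array([-0.004,  0.671,  0.258,  1.676,  0.045,  0.076]), 9.5)
(array([-0.0263,  0.0001,  0.0026]), array([-0.08, -0.21, -0.03]), array([ 1.7,  1.6, 13.6]), array([-0.004,  0.672,  0.259,  1.676,  0.045,  0.076]), 9.55)
```

View pics/c12.png

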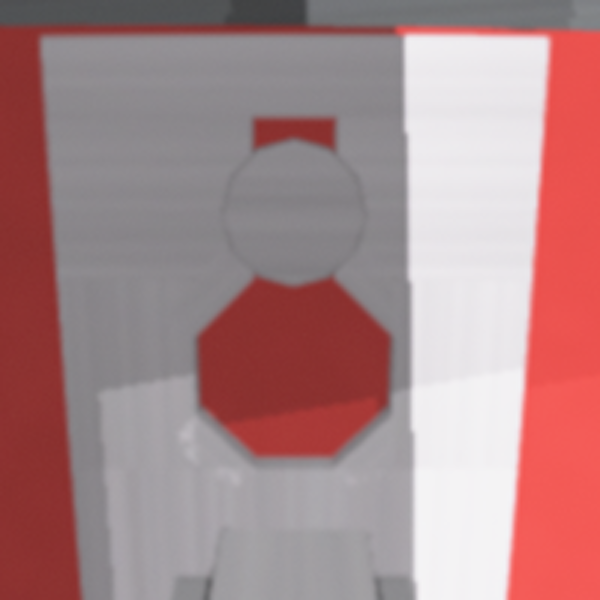

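The head is well up the slot, about 8 mm to go.

Request:
{"api": "play_rows", "payload": {
  "series": [
    [[-0.2,0,0.02,0,0,0,1],[-0.2,0,0.01,0,0,0,1],[-0.12,0,0,0,0,0,1]]
  ]
}}

```text
t: 9.85
position: [0.564, 0.0106, 0.0618]
tcp_rot: [-0.121, -2.613, -0.034]
contact_force: [-9.8, -0.1, 13.1]
opening: 0.269
```

```bash
python3 - <<'E'
from h import *
print(hole_now())
f=grab('wrist','wrist13.png');print(hole_now())
cv2.imwrite('pics/c13.png',cv2.resize(f['image'][60:260,220:420,::-1],None,fx=3,fy=3,interpolation=cv2.INTER_CUBIC))
E
```

```text
(array([-0.0346, -0.    ,  0.0029]), array([-0.06,  0.12, -0.01]), array([-9.8, -0.1, 13.1]), array([-0.005,  0.694,  0.285,  1.686,  0.045,  0.076]), 9.85)
(array([-0.0346, -0.    ,  0.0029]), array([-0.06,  0.14, -0.01]), array([-6.2,  1. , 11.3]), array([-0.005,  0.695,  0.286,  1.686,  0.045,  0.076]), 9.9)
```

View pics/c13.png

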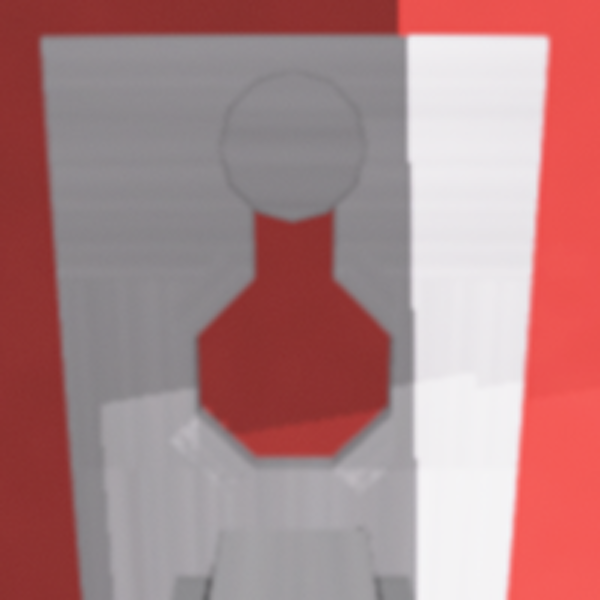

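Seated: the head is at the top end of the slot (crop (293,145)), and the stud pushes back about 15 N up the slope. Now I relax, open and back off.

Request:
{"api": "play_rows", "payload": {
  "series": [
    [[0,0,0,0,0,0,1],[0,0,0,0,0,0,0.6],[0,0,0,0,0,0,0.4],[0,0,0,0,0,0,0.3],[0,0,0,0,0,0,0.3]]
  ],
  "force": 40
}}

```text
t: 10.4
position: [0.5637, 0.0106, 0.0591]
tcp_rot: [-0.121, -2.608, -0.034]
contact_force: [-0.4, -0.7, 0.3]
opening: 0.698
```

```bash
python3 - <<'E'
from h import *
p,Rc,s=cur(); print(hole_now(),s['opening'])
f=grab('wrist','wrist14.png')
E
```

```text
(array([-0.0356, -0.0001,  0.0006]), array([-0.05,  0.42,  0.  ]), array([-0.4, -0.7,  0.3]), array([-0.005,  0.699,  0.286,  1.687,  0.045,  0.076]), 10.4) 0.6983175137133437
```

View pics/wrist14.png

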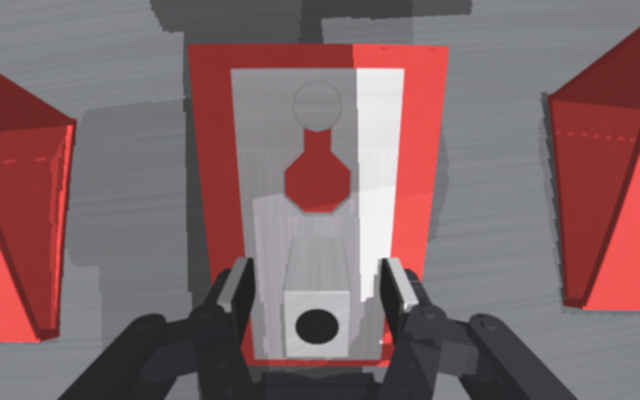

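The gripper is open (0.70) and clear of both block faces, and the bracket has stayed put. Backing off along the face normal.

Request:
{"api": "play_rows", "payload": {
  "series": [
    [[0,0,-0.3,0,0,0,0.3],[0,0,-0.6,0,0,0,0.3],[0,0,-0.8,0,0,0,0.3],[0,0,-0.8,0,0,0,0.3],[0,0,-0.6,0,0,0,0.3]]
  ]
}}

```text
t: 10.95
position: [0.5949, 0.0076, 0.1142]
tcp_rot: [-0.121, -2.605, -0.034]
contact_force: [0.5, -0.1, -0.9]
opening: 0.701
```

Request:
{"api": "play_rows", "payload": {
  "series": [
    [[0,0,-0.5,0,0,0,0.3],[0,0,0,0,0,0,0.3],[0,0,0,0,0,0,0.3]]
  ]
}}

```text
t: 11.25
position: [0.6018, 0.0069, 0.1249]
tcp_rot: [-0.121, -2.608, -0.034]
contact_force: [-0.7, -0.2, -0.5]
opening: 0.697
```

```bash
python3 - <<'E'
from h import *
p,Rc,s=cur(); print(hole_now(),s['opening'])
f=grab('wrist','wrist15.png'); grab('scene','scene15.png'); g=grab('side','side15.png')
a=cv2.resize(cv2.imread('pics/scene15.png')[190:290,160:320],None,fx=4,fy=4); cv2.imwrite('pics/c15.png',a)
b=cv2.resize(cv2.imread('pics/side15.png')[110:230,270:400],None,fx=4.5,fy=4.5); cv2.imwrite('pics/c15b.png',b)
print(s['qd'].round(4))
E
```

```text
(array([-0.0359,  0.0001,  0.0767]), array([-0.06,  0.42,  0.  ]), array([-0.7, -0.2, -0.5]), array([-0.01 ,  0.764,  0.547,  1.883,  0.043,  0.072]), 11.25) 0.6968315484878082
[ 0.0008  0.0001  0.0145  0.0096 -0.0018 -0.0002]
```

View pics/wrist15.png

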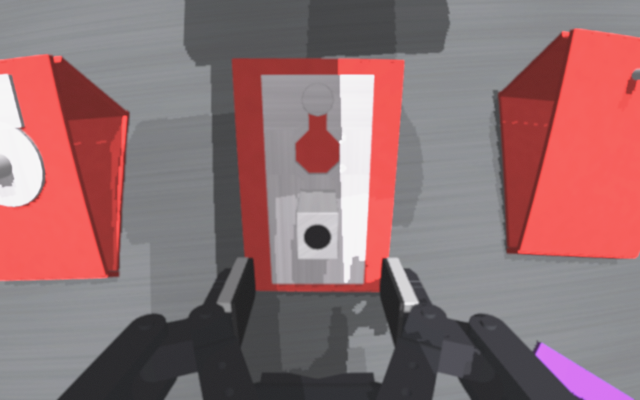

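View pics/c15.png

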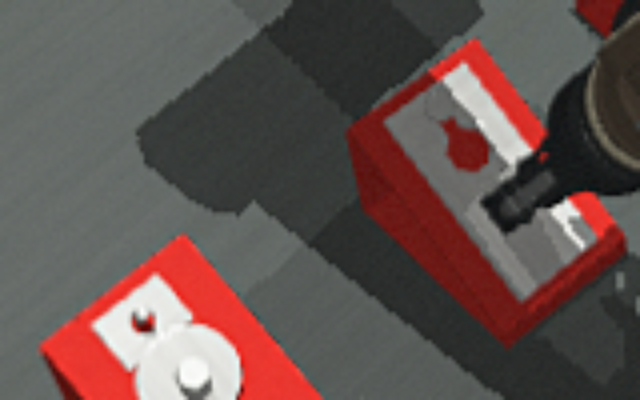

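View pics/c15b.png

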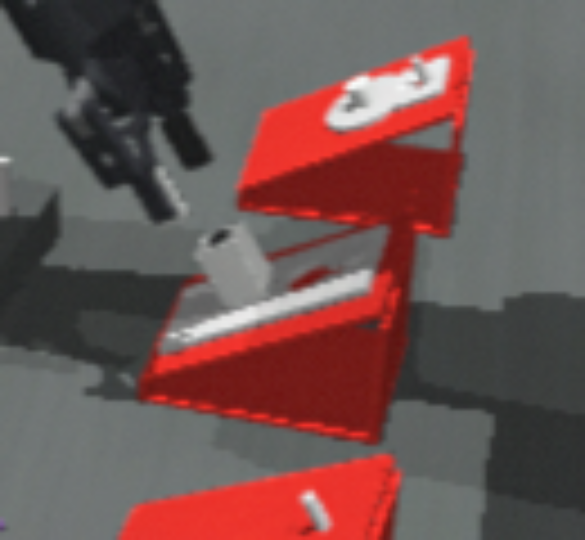

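```bash
python3 - <<'E'
from h import *
w=load('wrist15'); F=FS
h=F.T@(plane(ray(w,318,98.5),HS,F[:,2])-RS)
o=F.T@(plane(ray(w,317.5,150.5),RS+.005*F[:,2],F[:,2])-RS)
b=F.T@(plane(ray(w,317.3,237),RS+.05*F[:,2],F[:,2])-RS)
print('head',h.round(4),'oct',o.round(4),'block',b.round(4),'hole-head',(o-h).round(4),'block-oct',(b-o).round(4))
print(manip.sign_off())
E
```

```text
head [0.0003 0.0001 0.013 ] oct [-0.0339  0.0004  0.005 ] block [-0.0771  0.0006  0.05  ] hole-head [-0.0342  0.0003 -0.008 ] block-oct [-0.0432  0.0002  0.045 ]
the job is handed in; nothing more can be done
None
```

The bare steel bracket is now hanging on the headed stud, and I handed the job in at about 11.3 s. I lifted it about 49 mm off the plain peg and carried it to the red stud stand. There I pressed the large end over the head until the plate stopped on the face, at about 48 N. Then I slid it down the slope until the stud pushed back at about 15 N, opened the gripper and backed off about 76 mm.

**Last checks (wrist camera):**
- **Seated:** the large end lies 34.2 mm down the slope from the stud, against 34 mm nominal, and 0.3 mm to the side.
- **Flat and straight:** the sideways offset from stud to block is about 0.5 mm over 77 mm. I judged flatness from the picture and the contact, not by measuring it directly.
- **Released:** the wrist force is near zero and nothing touches the bracket.
- **Bystanders:** the gauge still hangs on its peg in the last pictures. I never reached near the tumbler or the stud block, and I did not measure whether either had shifted.

**What disagreed:**
- The block read 43 mm from the hole in the last picture instead of 40 mm. That is about the size of the calibration and pixel error.
- The calculated plate height while pressed was 2 to 3 mm above zero; after the gripper opened, the same figure was 0.6 mm.
- My first grip was 6 mm too shallow, so I redid it.
- One sideways move overshot by 5 mm. I corrected it before lowering the bracket onto the stud.

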